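# Set and lock the roller-gap dial

### The arm

A 6-joint arm with a two-finger parallel gripper is mounted at the origin on the work surface. World frame = base frame: x ahead of the robot, y to its left, z up, the work surface at z = 0. Lengths are in mm, angles in rad, forces in N, time in s.
With the tool pointing down it reaches from about 400 to 925 mm from the base axis. Payload 12.5 kg.
Tool frame: the origin (TCP) lies midway between the tips of the shut fingers; the grasp point (between the pads) lies 19 mm behind it; z points along the fingers, y is the direction in which the jaws open and shut (so a half turn about z gives the same grasp; the last joint's range is limited). The gripper opens to 95 mm and grips with 3 to 60 N. Pads are 20 mm wide; open, the fingers measure 119 mm over their backs; the gripper's body (75 mm by 180 mm) begins 59 mm behind the grasp point.
Start: joints at [1.161, 0.491, 1.559, -0, 1.092, -0.106], TCP at [186.951, 596.403, 214.661] pointing down, gripper open.
Joint ranges: [-3.1, 3.1], [-0.84, 2.19], [0.05, 2.79], [-1.13, 4.28], [0.06, 2.93], [-2.69, 2.69]. Speed limits (rad/s): [2.22, 2.22, 2.79, 3.14, 3.14, 3.14].

### API

Orientations are given as [roll, pitch, yaw] about the fixed x, y, z axes, in that order (R = Rz(yaw) Ry(pitch) Rx(roll)).
In Python, from cell import env, eyes, job_done, boxes_of, regions_of gives the robot as it stands.
- The arm moves only by the tool send_rows, never from a script. Its argument "plan" is text: rows parted by semicolons, each of 5 numbers parted by spaces: the shift along the tool's x, y, z in mm, then the turn about the tool's z in rad, then the finger opening in mm, from 0 to 95.1. In form: x y z roll gripper; .... A call has 1 to 8 rows; each row shifts and turns the pose as measured when the row begins, along the tool's axes as they then stand; what a row does not reach is not made up. A row lasts 1/10 s, in which the tool goes at most 50 mm and 8.59 degrees, less where a joint would pass 70% of its speed; a pose out of reach is approached as far as the arm can. A call with a gripper value outside its range is refused whole. The fingers move at their own pace and stop on an object; the grip force is fixed at half the most. Time passes only in rows, so rows that do not move let the fingers close. It gives the time, the measured TCP pose, the force and the opening at its end, in the units of the state.
- env.state(): the state, without advancing time (a new reading comes with each control period).
- eyes.read_camera(name): name is "side" or "top" or "wrist"; returns a dict with "image" (480x640x3 uint8, red, green, blue), "vertical_fov" (degrees; the focal length in pixels is half the picture's height over the tangent of half this angle, whatever the lens; pixels are square), "cx", "cy" (the principal point, pixels), "extrinsics" (4x4, takes a point from camera to world coordinates). Camera axes: x right, y up, looking along -z (the intrinsics and any distortion apply to the point x, -y, -z); pixel columns grow to the right and rows downward; lengths in mm; the calibration is good to about 2 mm. A picture is of the moment at which its call begins. There is no depth.
- job_done(): hands the job in, once; it reports no verdict.
Trained networks look in a picture, given as the dict that the camera call returned (one of the last four; its "shot" number tells which), for a name from the list of things; names that differ only in an ending like _2 or _b are one class to them, and where a whole thing is asked for, a point or a joint stands for the part that bears it (a point fixed in the world has none). Each returns a list of dicts, best first, with "confidence" (0 to 1); they miss things now and then, are a little off and sometimes report something else, mostly with a low value. They report only what shows in the picture. A call takes as long as a camera call.
- boxes_of(target, picture): "bbox" ([left, top, width, height] in pixels, round what is visible of it).
- regions_of(target, picture): "pixels" (480x640 bool, what is visible of it) and "bbox" ([left, top, width, height] in pixels, round what is visible of it).
The state is a dict: "t": time; "joints": joint angles; "qvel": joint speeds; "tau": joint torques, N m; "eef_pos": TCP position; "tcp_rot": TCP orientation; "ft_force": force on the tool from outside, world axes, zero at the start; "moment": the same for the moment, N m; "opening": opening from 0.0 (shut) to 1.0 (fully open).
Only numpy, scipy, OpenCV 4.12 (cv2) and the standard library are available. Lean on these libraries where they do the work, as an engineer would, in place of code of your own. Each camera call takes 0.05 s, during which the arm holds its last target.

### The job

Set the laminator's roller-gap dial to 7: its black knob has been left pulled up; turn it clockwise until the 7 stands in the little window, coming up from the lower numbers and not letting it run on to the 8. Then push the knob straight down until its lock is fully home, without forcing it: if it lands on the teeth, ease it round a little until it drops in. Let go, and leave the other things on the bench and the machine where they are.

Things in the scene. Friction and masses are not known exactly. Their poses are not given: they have to be found in the camera images.
- drum (a joint): reading of the white number drum behind the window, rad: number = value / 0.6283 (7 at 4.398; end stops just beyond 0 and 9). Numerals 17 mm high, 26.4 mm apart, seen in a 32 x 20 mm window. Geared 1:1 to the knob: turning the knob clockwise seen from above raises the reading by the same angle (about 0.1 N m of friction, no spring).
- knob (a joint): height of the knob above fully home, m: about 0.0115 pulled up, free to turn; 0 locked. Slides straight down with 6 N of friction, stays where left. Two flat-ended 5 mm pins under the skirt, 26 mm from the axis, must drop between ten fixed teeth (stopped by a tooth at 0.0065). One notch per number, 0.03 rad play; it lies up to 0.16 rad either side of the centred number, unknown: feel for it.
- knob_top (a point): centre of the flat top of the black ribbed round knob on the control head at the machine's front, right of the window seen from the robot; moves and turns with the knob. Grip 44 mm across from the top down 38 mm, below it a skirt 62 mm across, 7 mm high. The top is 216 mm above the table when home, about 227 mm pulled up.
- spindle: the spindle with the knob and lock pins on it, as one turning part; origin on the knob's axis in the top of the control head, 160 mm above the table, z up. More than 40 N between it (knob and pins included) and the machine damages the lock.
- window (a point): centre of the 32 x 20 mm window in the flat top of the control head, 160 mm above the table, 87 mm from the knob's axis
- machine: aluminium bench laminator, 340 mm deep (its x), 300 mm wide (y), fixed; front to its -x; origin at the centre of its footprint on the table. Control head 95 x 185 mm on the front, top at 160 mm; knob axis at (-120, -45) mm, window at (-120, 42). Copper bed at 131 mm; red roller up to 184 mm at x = 115; air regulator (not the dial) at (-130, 205) mm, 181 mm high.
- hex_key: steel hex key, 90 x 26 x 6 mm, lying on the machine's copper bed; leave alone
- test_plate: grey plate 55 x 85 x 5 mm lying on the copper bed; leave alone
- core: cardboard core, ring 90 mm across, 60 mm high, on the bench; leave alone
- tape: roll of amber tape, 100 mm across, 24 mm high; leave alone
- driver: screwdriver on the bench; leave alone
- spanner: spanner on the bench; leave alone
- cleaner: white bottle, 60 mm across, 150 mm high; leave alone
- carton: small carton 110 x 90 x 70 mm; leave alone

How it is judged:
By the outcome, as a careful person would: the job done as asked, in the order asked, and still so for the second after the job is handed in, with the robot touching nothing.
It also fails if it takes over 61 s, if anything falls off the work surface, if the arm or the gripper's body presses on something with over 40 N, if the wrist force passes 120 N, or if a joint passes its speed limit or range.

## Working session

There is one attempt and no reset: what is moved stays moved. The work goes in short steps, Python scripts to look and compute and a tool call to move; the robot and the scene stay as the last step left them, time stands still between calls to the robot, and variables do not carry over. Pictures are saved under pics/ and viewed, and the job is handed in when it is done.

Besides the shell and the picture viewer there is one more tool, called after "Request:" as name(argument=value, ...) on one line, values as JSON. send_rows: Moves the arm, as the interface text tells. Its arguments: {"type":"object","properties":{"plan":{"type":"string"}},"required":["plan"]}

```bash
ls; mkdir -p pics
cat > h.py <<'E'
import numpy as np, cv2
from cell import env, eyes, job_done, boxes_of, regions_of
def shot(n,f=None):
    p=eyes.read_camera(n)
    if f: cv2.imwrite('pics/'+f,cv2.cvtColor(p['image'],cv2.COLOR_RGB2BGR))
    return p
def ray(p,u,v):
    f=240/np.tan(np.radians(p['vertical_fov'])/2)
    d=np.array([(u-p['cx'])/f,-(v-p['cy'])/f,-1.]); E=np.array(p['extrinsics'])
    return E[:3,3],E[:3,:3]@d
def onz(p,u,v,z):
    o,d=ray(p,u,v); return o+d*(z-o[2])/d[2]
def proj(p,X):
    f=240/np.tan(np.radians(p['vertical_fov'])/2);E=np.array(p['extrinsics'])
    c=E[:3,:3].T@(np.array(X)-E[:3,3]); return p['cx']+f*c[0]/-c[2], p['cy']-f*c[1]/-c[2]
E
python3 - <<'E'
from h import *
print(env.state())
for n in ['side','top','wrist']:
    p=shot(n,n+'0.png'); print(n,{k:v for k,v in p.items() if k!='image'})
    for t in ['knob_top','machine','window','spindle']:
        try: print(t,[(b['bbox'],round(b['confidence'],2)) for b in boxes_of(t,p)][:3])
        except Exception as e: print(t,e)
E
```

```text
pics
{'t': 0.0, 'joints': array([ 1.16138845e+00,  4.91550919e-01,  1.55946383e+00,  9.98844340e-06,
        1.09174727e+00, -1.05630808e-01]), 'qvel': array([ 9.96461826e-05,  5.69470960e-04, -3.65994353e-04, -1.74156060e-03,
       -7.84844004e-04, -8.40411473e-04]), 'tau': array([ 2.44233788e-04, -6.12628126e+01, -2.58196628e+01,  6.92646252e-02,
        4.80137661e-02, -1.12395646e-04]), 'eef_pos': array([186.84278863, 596.14176608, 214.06218038]), 'tcp_rot': array([-3.14043074e+00, -1.32101154e-04,  2.83781090e+00]), 'ft_force': array([-0.24881854, -0.06650961,  0.26724283]), 'moment': array([-0.01495939, -0.03115134,  0.05797828]), 'opening': 0.9983046045198852}
side {'vertical_fov': 53.16947380238172, 'cx': 327.2523384118664, 'cy': 235.87586509016052, 'extrinsics': array([[ 9.65349252e-01,  1.28717242e-01, -2.27008135e-01,
         1.66933011e+02],
       [-2.60299198e-01,  5.36871966e-01, -8.02504093e-01,
        -1.08059040e+03],
       [ 1.85781899e-02,  8.33786761e-01,  5.51773946e-01,
         8.87772996e+02],
       [ 0.00000000e+00,  0.00000000e+00,  0.00000000e+00,
   
[... 771 characters left out ...]
77.9, 29.4, 26.4], 0.83)]
machine [([269.3, 78.0, 173.8, 164.9], 0.83)]
window [([272.9, 82.4, 164.6, 162.5], 0.82), ([370.2, 145.5, 28.3, 16.0], 0.59)]
spindle [([371.6, 179.4, 32.4, 26.0], 0.6)]
wrist {'vertical_fov': 68.90954363502146, 'cx': 322.5843572316019, 'cy': 238.23227525784858, 'extrinsics': array([[ 2.99231644e-01, -9.26037047e-01, -2.30034368e-01,
         1.22653636e+02],
       [ 9.54179966e-01,  2.90151059e-01,  7.31638935e-02,
         6.17291988e+02],
       [-1.00776032e-03, -2.41387138e-01,  9.70428377e-01,
         3.84213672e+02],
       [ 0.00000000e+00,  0.00000000e+00,  0.00000000e+00,
         1.00000000e+00]]), 'shot': 3}
knob_top []
machine []
window []
spindle []
```

View pics/side0.png

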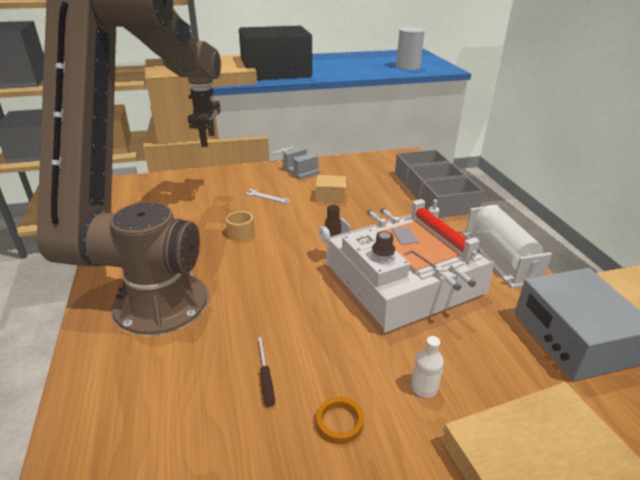

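View pics/top0.png

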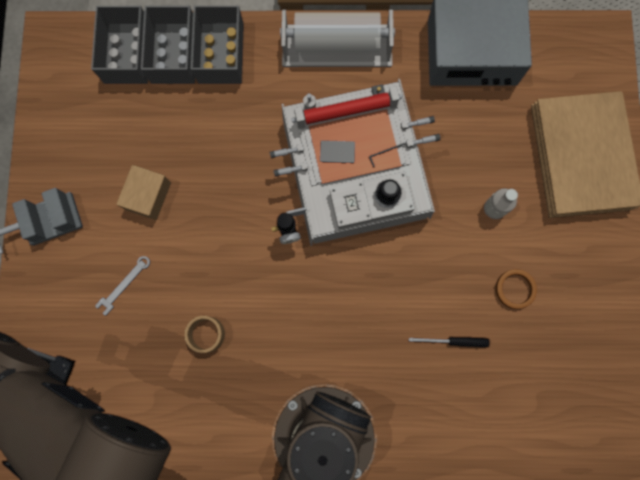

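Run:
```python
from h import *
p=shot('top'); s=shot('side')
import json
for q in (p,s):
    cv2.imwrite(f"pics/z{q['shot']}.png",cv2.resize(cv2.cvtColor(q['image'],cv2.COLOR_RGB2BGR)[70:300,250:520] if q is p else cv2.cvtColor(q['image'],cv2.COLOR_RGB2BGR)[180:350,300:520],None,fx=2.8,fy=2.8,interpolation=cv2.INTER_CUBIC)); print(q['shot'])
r=[]
for q in (p,s):
    reg=regions_of('knob_top',q)[0]; m=reg['pixels']; ys,xs=np.nonzero(m); print(reg['bbox'],xs.mean(),ys.mean())
print('top knob bbox c at z=205', onz(p,387.7,191.1,205))
print('top win', onz(p,384.3,153.5,160))
print('side win', onz(s,420.8,261.3,160), 'side knob',onz(s,385.7,244.3,205))
```

```text
4
5
[374.5, 181.1, 26.5, 25.5] 388.03824091778205 191.8929254302103
[371.5, 232.4, 26.2, 24.7] 383.7863849765258 244.30985915492957
top knob bbox c at z=205 [ 576.07605941 -145.60234063  205.        ]
top win [ 680.08175907 -143.02909064  160.        ]
side win [ 668.80355859 -191.96870422  160.        ] side knob [ 581.31861238 -159.16042088  205.        ]
```

The top view shows the knob at about (388,190), the window with a "2" at (352,203), and the regulator at (287,225). The network's "window" box is wrong. I'll zoom in.

View pics/z4.png

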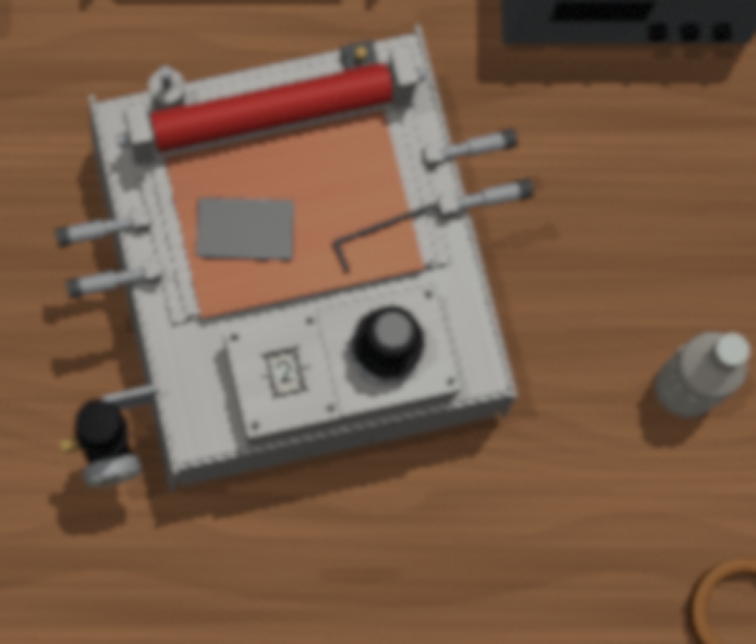

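View pics/z5.png

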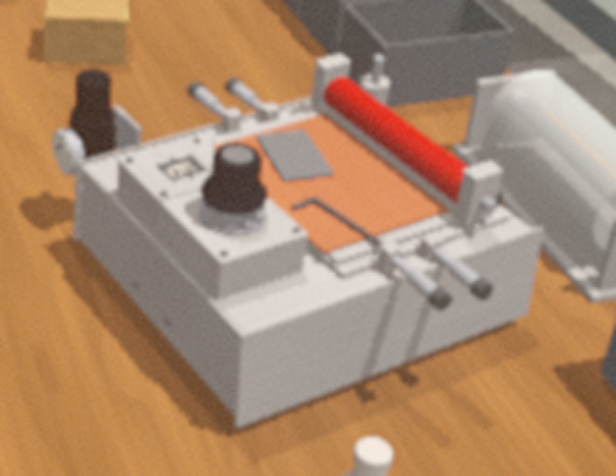

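Run:
```python
from h import *
p=shot('top'); s=shot('side')
print('t knob',onz(p,391.1,186.1,227),'s',onz(s,385,235.4,227))
print('t win',onz(p,351.8,202.9,160),'s',onz(s,364.6,240,160))
w=onz(p,351.8,202.9,160);k=onz(p,391.1,186.1,227);print(np.linalg.norm((w-k)[:2]))
print(env.state()['t'])
```

```text
t knob [ 582.14876472 -151.310701    227.        ] s [ 580.43515502 -151.29284521  227.        ]
t win [558.61786012 -64.75131204 160.        ] s [559.96807306 -65.46701335 160.        ]
89.70078755781269
1.05
```

Request:
send_rows(plan="-20 -20 -40 0 95; -20 -20 -40 0 95; -33 -33 -10 0 95; -34 -34 0 0 95; -34 -34 0 0 95; -34 -34 0 0 95; -34 -34 0 0 95; -34 -34 0 0 95")

```text
t: 1.85
eef_pos: [348.9, 285.4, 307.8]
tcp_rot: [3.141, 0.003, 2.846]
ft_force: [0.7, 0.5, -0.4]
opening: 0.998
```

Request:
send_rows(plan="-34 -34 0 0 95; -34 -34 0 0 95; -34 -34 0 0 95; -34 -34 0 0 95; -34 -34 0 0 95; -34 -34 0 0 95; -34 -34 0 0 95; -34 -34 0 0 95")

```text
t: 2.65
eef_pos: [534.0, -69.3, 311.0]
tcp_rot: [3.138, 0.008, 2.846]
ft_force: [1.2, 0.4, -0.4]
opening: 0.999
```

```bash
cat >> h.py <<'E'
def delta(target,st=None):
    from scipy.spatial.transform import Rotation as R
    st=st or env.state(); M=R.from_euler('xyz',st['tcp_rot']).as_matrix()
    return M.T@(np.array(target)-st['eef_pos'])
def pr():
    st=env.state(); print('t',round(st['t'],2),'q',np.round(st['joints'],3),'p',np.round(st['eef_pos'],2),'r',np.round(st['tcp_rot'],4),'F',np.round(st['ft_force'],2),'M',np.round(st['moment'],3),'op',round(st['opening'],3)); return st
E
python3 - <<'E'
from h import *
pr(); print(delta([581,-151,300]))
E
```

```text
t 2.65 q [-0.253  0.275  1.638  0.004  1.22  -1.53 ] p [533.96 -69.32 310.97] r [3.1379 0.008  2.8458] F [ 1.2   0.35 -0.35] M [-0.005  0.009  0.013] op 0.999
[-68.71918601 -64.46356318  11.28828422]
```

Request:
send_rows(plan="-33 -32 0 0 95; -15 -15 0 0 95; 0 0 0 0 95; 0 0 0 0 95")

```text
t: 3.05
eef_pos: [568.3, -136.5, 309.8]
tcp_rot: [3.138, 0.007, 2.839]
ft_force: [0.4, 0.5, 0.2]
opening: 0.997
```

Run:
```python
from h import *
pr(); print(delta([581,-151,300]))
p=shot('wrist','w1.png')
print('pred knob',proj(p,[581,-151,227]))
print([(b['bbox'],b['confidence']) for b in boxes_of('knob_top',p)][:2])
s=shot('side','s1.png')
print(np.array(p['extrinsics']).round(3))
```

```text
t 3.05 q [-0.35   0.349  1.532  0.004  1.254 -1.62 ] p [ 568.35 -136.51  309.81] r [3.1382 0.0072 2.8394] F [0.39 0.53 0.21] M [ 0.025  0.006 -0.001] op 0.997
[-16.32118574 -10.09954277   9.88951811]
pred knob (np.float64(308.3445445051687), np.float64(264.61178323364095))
[([274.9, 211.5, 74.1, 74.1], 0.7)]
[[ 2.98000e-01 -9.25000e-01 -2.38000e-01  5.02695e+02]
 [ 9.55000e-01  2.89000e-01  7.20000e-02 -1.15886e+02]
 [ 2.00000e-03 -2.48000e-01  9.69000e-01  4.78883e+02]
 [ 0.00000e+00  0.00000e+00  0.00000e+00  1.00000e+00]]
```

View pics/w1.png

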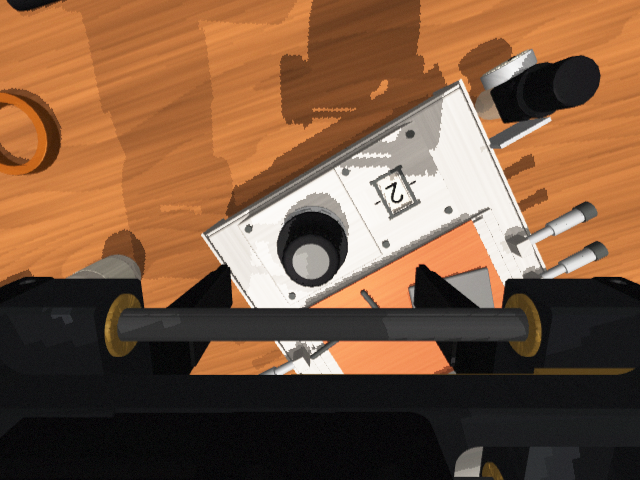

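Run:
```python
from h import *
p=shot('wrist')
im=p['image'].astype(int)
g=im.min(2); sub=g[235:290,280:345]
m=((g>70)&(g<190)).astype(np.uint8); m[:225]=0;m[300:]=0;m[:,:280]=0;m[:,345:]=0
m=cv2.morphologyEx(m,cv2.MORPH_OPEN,np.ones((3,3),np.uint8))
n,l,st,c=cv2.connectedComponentsWithStats(m); 
for i in range(n): print(st[i],c[i], onz(p,*c[i],227)[:2])
for i in range(-2,3): print(g[260+2*i,270:355:4])
cv2.imwrite('pics/w1z.png',cv2.resize(cv2.cvtColor(p['image'],cv2.COLOR_RGB2BGR)[150:300,250:430],None,fx=4,fy=4,interpolation=cv2.INTER_CUBIC))
```

```text
[     0      0    640    480 305690] [319.52372338 239.35066571] [ 564.71285239 -135.9743562 ]
[341 225   4   5  18] [342.66666667 226.83333333] [ 560.66041593 -116.79615421]
[ 291  244   37   36 1064] [309.1325188  261.35338346] [ 578.82410394 -148.62919084]
[309 279  36  21 385] [331.46753247 292.00519481] [ 607.74634802 -139.70621542]
[288 292   6   8  43] [290.53488372 295.58139535] [ 601.1575477  -170.96715535]
[239 231  48  15  48  50 186 184 182 184 160 161 161 162 159  39  33  15
  43 241 241 243]
[245 235 101  19  48  47 183 184 183 182 162 161 160 161 163  38  33  18
  42 240 244 242]
[246 235 179  29  46  48 183 184 185 164 160 163 161 161 158  39  30  23
  42 245 244 243]
[248 239 234  30  44  49 183 184 185 164 160 162 161 159 158  37  37  37
  75 243 243 242]
[247 247 234  26  47  51 186 183 184 184 164 161 159 159 157  39  33  28
 242 243 243 241]
```

View pics/w1z.png

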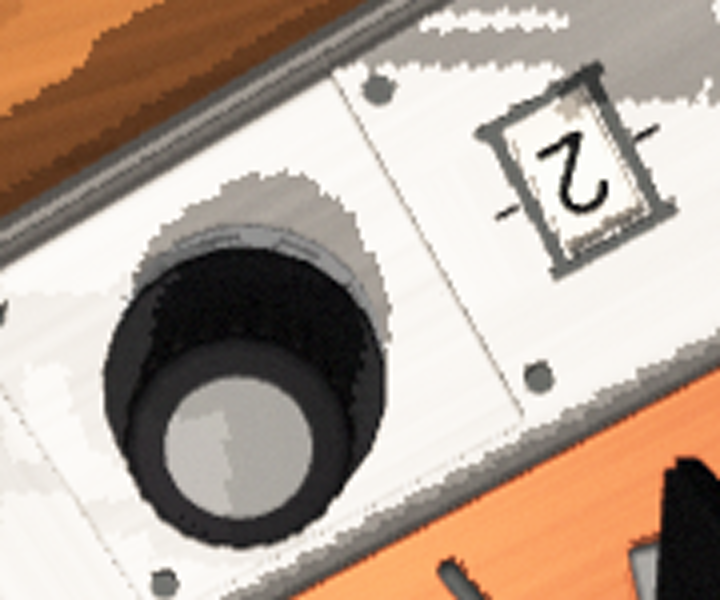

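Run:
```python
from h import *
pr(); print(delta([580,-150,194]))
```

```text
t 3.25 q [-0.349  0.347  1.533  0.004  1.254 -1.62 ] p [ 568.28 -135.36  310.47] r [3.1383 0.0082 2.8415] F [-0.17  0.38  0.48] M [0.017 0.039 0.057] op 1.0
[-14.57127861 -10.90434817 116.553661  ]
```

Request:
send_rows(plan="-14 -11 10 0 95; 0 0 0 0 95; 0 0 30 0 95; 0 0 30 0 95; 0 0 25 0 95; 0 0 0 0 95")

```text
t: 3.85
eef_pos: [580.7, -149.1, 213.4]
tcp_rot: [3.138, 0.012, 2.845]
ft_force: [-0.0, 0.4, -0.4]
opening: 0.997
```

Run:
```python
from h import *
for i in range(3): pr()
print(delta([580,-150,194]))
p=shot('wrist','w2.png'); print(proj(p,[580,-150,227])); shot('side','s2.png')
```

```text
t 3.85 q [-0.363  0.451  1.633  0.005  1.046 -1.64 ] p [ 580.74 -149.06  213.38] r [3.1384 0.0116 2.8448] F [-0.03  0.36 -0.39] M [-0.02   0.007 -0.001] op 0.997
t 3.85 q [-0.363  0.451  1.633  0.005  1.046 -1.64 ] p [ 580.74 -149.06  213.38] r [3.1384 0.0116 2.8448] F [-0.03  0.36 -0.39] M [-0.02   0.007 -0.001] op 0.997
t 3.85 q [-0.363  0.451  1.633  0.005  1.046 -1.64 ] p [ 580.74 -149.06  213.38] r [3.1384 0.0116 2.8448] F [-0.03  0.36 -0.39] M [-0.02   0.007 -0.001] op 0.997
[ 0.65444595 -1.17970928 19.37359717]
(np.float64(319.2110858979466), np.float64(296.03739074627794))
```

View pics/w2.png

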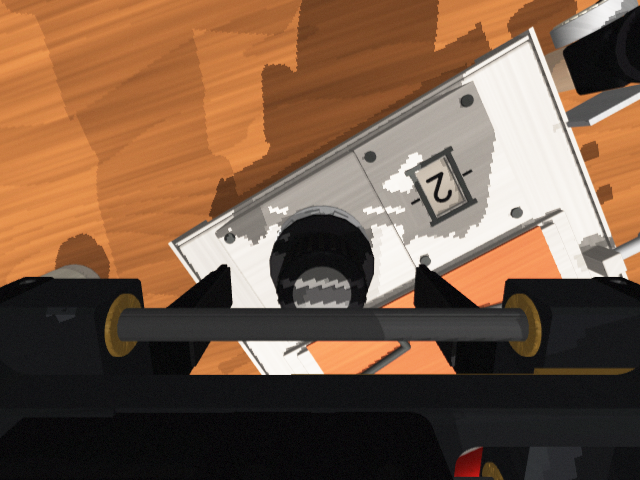

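Request:
send_rows(plan="0 -1 12 0 95; 0 0 5 0 95; 0 0 0 0 60; 0 0 0 0 50; 0 0 0 0 40; 0 0 0 0 40")

```text
t: 4.55
eef_pos: [583.6, -151.1, 202.8]
tcp_rot: [3.139, 0.023, 2.845]
ft_force: [0.0, 0.8, 1.1]
opening: 0.719
```

Run:
```python
from h import *
pr(); p=shot('wrist','w3.png'); pr()
```

```text
t 4.55 q [-0.365  0.462  1.645  0.005  1.011 -1.641] p [ 583.62 -151.12  202.84] r [3.1392 0.0231 2.8451] F [0.02 0.77 1.07] M [-0.007  0.051  0.057] op 0.719
t 4.6 q [-0.365  0.462  1.645  0.005  1.011 -1.642] p [ 583.61 -151.12  202.85] r [3.1392 0.0231 2.8452] F [ 0.89 -0.16 -0.47] M [-0.005  0.004  0.064] op 0.68
```

View pics/w3.png

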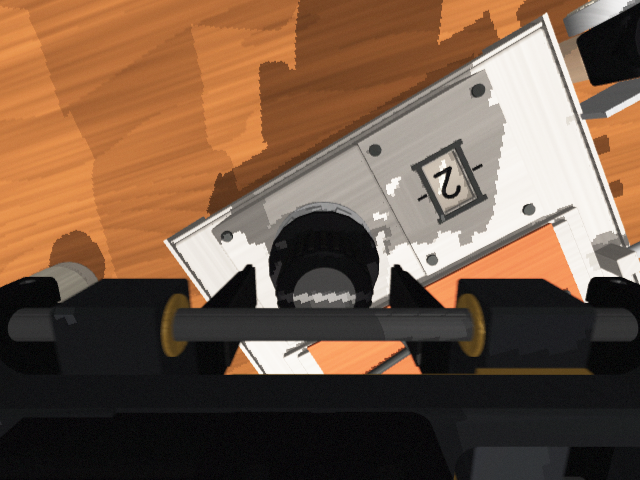

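Request:
send_rows(plan="3 0 6 0 60; 0 0 3 0 55; 0 0 0 0 55")

```text
t: 4.9
eef_pos: [580.7, -150.2, 193.2]
tcp_rot: [3.139, 0.023, 2.845]
ft_force: [-0.2, -0.6, 0.0]
opening: 0.584
```

Run:
```python
from h import *
pr();print(delta([580.5,-150.3,195]))
```

```text
t 4.9 q [-0.365  0.468  1.664  0.005  0.986 -1.642] p [ 580.66 -150.15  193.19] r [3.1392 0.0234 2.8451] F [-0.22 -0.62  0.04] M [0.007 0.029 0.044] op 0.584
[ 0.07101312 -0.18381937 -1.8148072 ]
```

Request:
send_rows(plan="0 0 0 0 46; 0 0 0 0 40; 0 0 0 0 40; 0 0 0 0 40; 0 0 0 0 40")

```text
t: 5.4
eef_pos: [580.7, -149.8, 193.0]
tcp_rot: [3.139, 0.023, 2.845]
ft_force: [0.4, 0.1, -0.6]
opening: 0.456
```

Run:
```python
from h import *
pr(); shot('wrist','w4.png'); pr(); shot('side','s4.png')
```

```text
t 5.4 q [-0.365  0.468  1.664  0.005  0.986 -1.642] p [ 580.74 -149.78  193.04] r [3.1387 0.023  2.8453] F [ 0.44  0.07 -0.65] M [0.057 0.023 0.019] op 0.456
t 5.45 q [-0.365  0.468  1.664  0.005  0.986 -1.642] p [ 580.72 -149.78  193.04] r [3.1387 0.023  2.8453] F [ 0.41  0.71 -0.94] M [ 0.129 -0.014  0.017] op 0.46
```

View pics/w4.png

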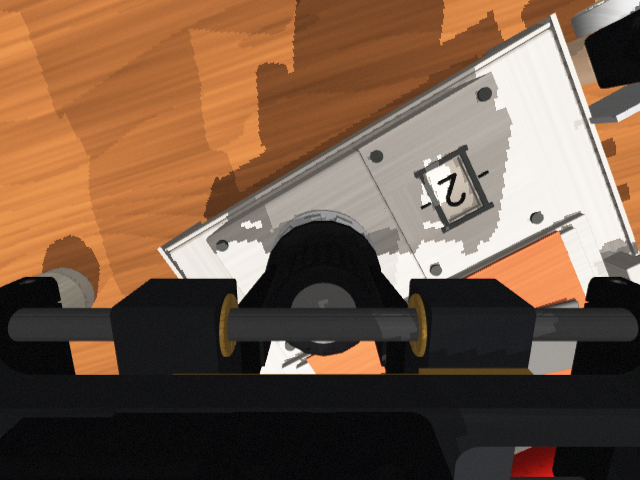

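Request:
send_rows(plan="0 0 0 0.1 40; 0 0 0 0.12 40; 0 0 0 0.12 40; 0 0 0 0.12 40")

```text
t: 5.9
eef_pos: [580.2, -150.7, 193.0]
tcp_rot: [3.131, 0.019, 2.372]
ft_force: [-0.7, 0.5, 0.4]
opening: 0.457
```

Run:
```python
from h import *
pr(); shot('wrist','w5.png'); print(delta([580.7,-149.8,193]))
```

```text
t 5.9 q [-0.365  0.468  1.664  0.003  0.987 -1.168] p [ 580.18 -150.67  193.03] r [3.1308 0.0194 2.3718] F [-0.68  0.49  0.45] M [-0.182  0.334  0.12 ] op 0.457
[0.20060797 0.97107767 0.01939065]
```

View pics/w5.png

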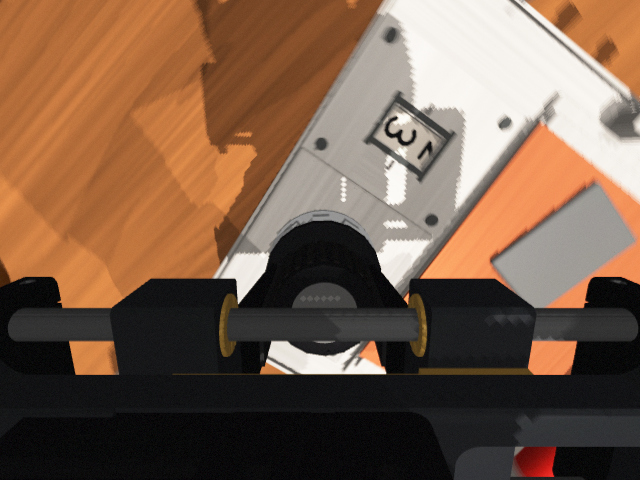

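Request:
send_rows(plan="0 0 0 0.14 40; 0 0 0 0.14 40; 0 0 0 0.14 40; 0 0 0 0.14 40; 0 0 0 0.14 40; 0 0 0 0.14 40; 0 0 0 0.14 40; 0 0 0 0.14 40")

```text
t: 6.75
eef_pos: [577.9, -151.0, 193.0]
tcp_rot: [3.125, 0.001, 1.228]
ft_force: [0.2, 2.5, 1.5]
opening: 0.458
```

Run:
```python
from h import *
pr(); shot('wrist','w6.png'); print(delta([580.7,-149.8,193]))
```

```text
t 6.75 q [-3.660e-01  4.680e-01  1.666e+00 -1.000e-03  9.920e-01 -2.200e-02] p [ 577.88 -151.    192.98] r [3.1251e+00 1.4000e-03 1.2281e+00] F [0.21 2.5  1.54] M [0.043 0.642 0.107] op 0.458
[2.0810562  2.23192684 0.00715258]
```

View pics/w6.png

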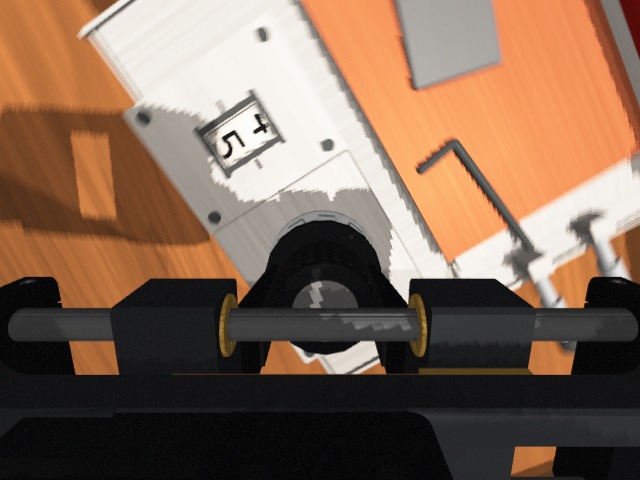

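Request:
send_rows(plan="0 0 0 0 75; 0 0 0 0 75; 0 0 0 0 75; 0 0 0 0 75")

```text
t: 7.2
eef_pos: [578.2, -151.4, 193.1]
tcp_rot: [3.124, 0.002, 1.233]
ft_force: [0.2, -0.8, -0.0]
opening: 0.739
```

Run:
```python
from h import *
pr(); print(delta([579.7,-150.2,193.5]))
p=shot('wrist','w7.png')
```

```text
t 7.2 q [-3.660e-01  4.680e-01  1.665e+00 -1.000e-03  9.910e-01 -2.800e-02] p [ 578.23 -151.41  193.15] r [3.1238e+00 1.6000e-03 1.2333e+00] F [ 0.25 -0.75 -0.02] M [-0.111  0.05   0.023] op 0.739
[ 1.62624344  0.99439744 -0.33692394]
```

View pics/w7.png

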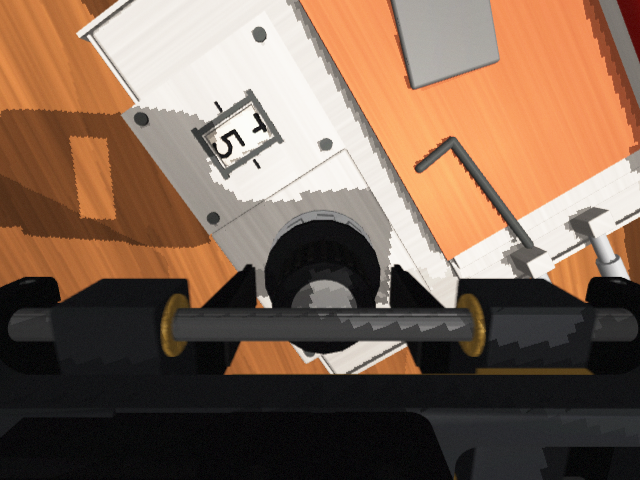

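Request:
send_rows(plan="1 0.5 0 -0.14 75; 0 0 0 -0.149 75; 0 0 0 -0.149 75; 0 0 0 -0.149 75; 0 0 0 -0.149 75; 0 0 0 -0.149 75; 0 0 0 -0.149 75; 0 0 0 -0.149 75")

```text
t: 8.05
eef_pos: [579.1, -150.9, 193.2]
tcp_rot: [3.137, 0.018, 2.43]
ft_force: [0.1, 0.5, 0.1]
opening: 0.786
```

Request:
send_rows(plan="0 0 0 -0.149 75; 0 0 0 -0.149 75; 0 0 0 -0.149 75; 0 0 0 -0.149 75; 0 0 0 -0.1 75; 0 0 0 0 75")

```text
t: 8.65
eef_pos: [579.2, -151.2, 193.3]
tcp_rot: [-3.134, 0.017, 3.14]
ft_force: [0.6, 0.7, 0.6]
opening: 0.787
```

Run:
```python
from h import *
pr(); print(delta([579.7,-150.2,193.5]))
p=shot('wrist','w8.png')
```

```text
t 8.65 q [-0.365  0.468  1.664 -0.002  0.991 -1.933] p [ 579.15 -151.25  193.26] r [-3.1337  0.017   3.1398] F [0.56 0.66 0.57] M [ 0.056 -0.01   0.01 ] op 0.787
[-0.55183827  1.04485179 -0.24325976]
```

View pics/w8.png

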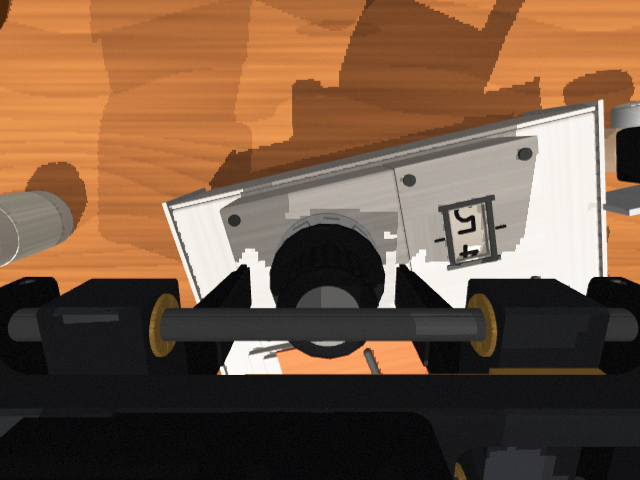

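Request:
send_rows(plan="-0.5 1.2 0 0 60; 0 0 0 0 50; 0 0 0 0 40; 0 0 0 0 40; 0 0 0 0 40; 0 0 0 0 40; 0 0 0 0 40")

```text
t: 9.4
eef_pos: [579.7, -149.3, 193.3]
tcp_rot: [-3.135, 0.017, 3.129]
ft_force: [0.1, 0.8, 0.4]
opening: 0.461
```

Run:
```python
from h import *
pr(); print(delta([579.7,-150.2,193.5]))
```

```text
t 9.4 q [-3.620e-01  4.680e-01  1.663e+00 -1.000e-03  9.920e-01 -1.920e+00] p [ 579.73 -149.29  193.33] r [-3.1349  0.0171  3.1291] F [0.11 0.78 0.45] M [0.084 0.033 0.03 ] op 0.461
[ 0.01190682 -0.91174329 -0.16823281]
```

Request:
send_rows(plan="0 0 0 0.1 40; 0 0 0 0.14 40; 0 0 0 0.14 40; 0 0 0 0.14 40; 0 0 0 0.14 40; 0 0 0 0.14 40; 0 0 0 0.14 40; 0 0 0 0.1 40")

```text
t: 10.2
eef_pos: [578.9, -150.1, 193.3]
tcp_rot: [3.133, 0.015, 2.051]
ft_force: [0.4, 1.4, 1.0]
opening: 0.462
```

Run:
```python
from h import *
pr(); shot('wrist','w9.png');
```

```text
t 10.2 q [-0.363  0.468  1.664 -0.004  0.993 -0.84 ] p [ 578.88 -150.09  193.31] r [3.133  0.0147 2.0506] F [0.4  1.43 1.02] M [0.    0.287 0.067] op 0.462
```

View pics/w9.png

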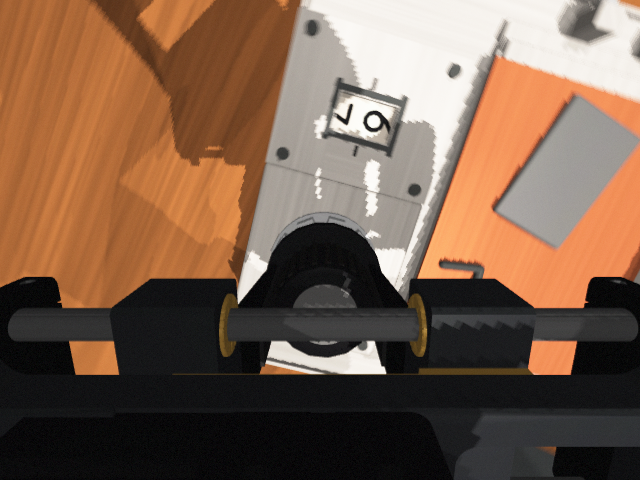

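```bash
cat >> h.py <<'E'
def rect(p,f,c=(559.3,-65.1),yaw=0.245,z=160):
    # horizontal = machine -x to +x ; vertical = machine y up
    ex=np.array([np.cos(yaw),np.sin(yaw)]);ey=np.array([-np.sin(yaw),np.cos(yaw)])
    W,H,s=30,24,12
    src=[];dst=[]
    for a,b in [(-W,-H),(W,-H),(W,H),(-W,H)]:
        q=np.array(c)+a*ex+b*ey; src.append(proj(p,[*q,z])); dst.append(((a+W)*s,(H-b)*s))
    M=cv2.getPerspectiveTransform(np.float32(src),np.float32(dst))
    im=cv2.warpPerspective(cv2.cvtColor(p['image'],cv2.COLOR_RGB2BGR),M,(2*W*s,2*H*s),flags=cv2.INTER_CUBIC)
    for k in range(-30,31,5): cv2.line(im,(int((k+W)*s),0),(int((k+W)*s),10 if k else 30),(0,0,255),2)
    cv2.imwrite('pics/'+f,im)
E
python3 - <<'E'
from h import *
p=shot('wrist'); rect(p,'r1.png')
E
```

```text
(no output)
```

View pics/r1.png

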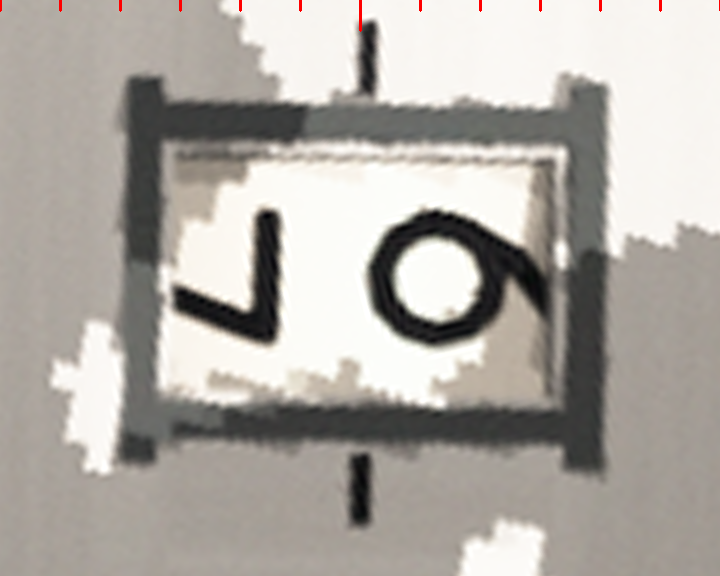

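Request:
send_rows(plan="0 0 0 0.08 40; 0 0 0 0.08 40; 0 0 0 0.05 40; 0 0 0 0 40")

```text
t: 10.7
eef_pos: [578.7, -150.1, 193.4]
tcp_rot: [3.131, 0.013, 1.852]
ft_force: [0.6, 1.1, -0.0]
opening: 0.46
```

Run:
```python
from h import *
pr(); p=shot('wrist'); rect(p,'r2.png');pr()
```

```text
t 10.7 q [-0.362  0.468  1.664 -0.005  0.994 -0.641] p [ 578.66 -150.08  193.36] r [3.131  0.0127 1.8517] F [ 0.63  1.06 -0.01] M [-0.07   0.297 -0.114] op 0.46
t 10.75 q [-0.362  0.468  1.664 -0.004  0.994 -0.642] p [ 578.68 -150.08  193.31] r [3.1311 0.0126 1.8529] F [1.13 0.53 0.76] M [-0.064  0.334 -0.092] op 0.455
```

View pics/r2.png

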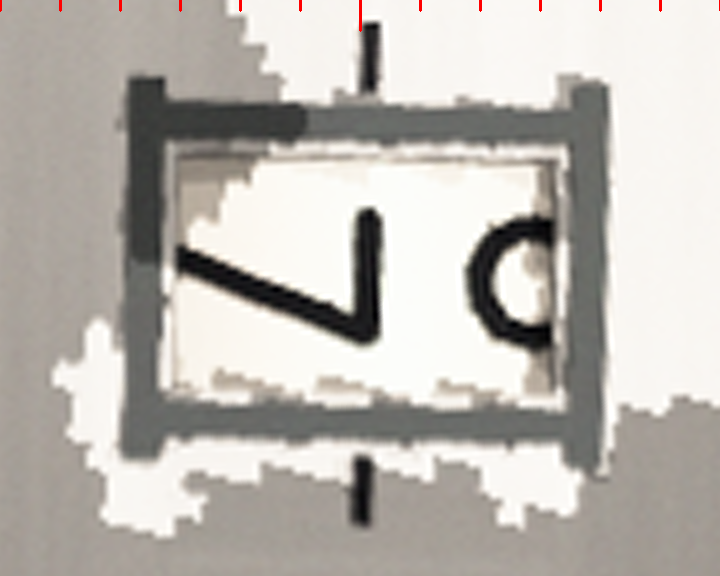

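Request:
send_rows(plan="0 0 2 0 40; 0 0 2 0 40")

```text
t: 10.95
eef_pos: [578.7, -150.1, 190.0]
tcp_rot: [3.131, 0.013, 1.858]
ft_force: [-1.4, 2.6, 5.1]
opening: 0.457
```

Run:
```python
from h import *
pr()
```

```text
t 10.95 q [-0.362  0.472  1.668 -0.004  0.986 -0.648] p [ 578.73 -150.09  189.98] r [3.1306 0.013  1.8582] F [-1.37  2.62  5.11] M [ 0.045  0.609 -0.091] op 0.457
```

Request:
send_rows(plan="0 0 1.5 0 40; 0 0 1 0 40")

```text
t: 11.15
eef_pos: [578.9, -150.2, 188.2]
tcp_rot: [3.13, 0.014, 1.863]
ft_force: [-2.9, 1.8, 12.6]
opening: 0.458
```

Run:
```python
from h import *
pr()
```

```text
t 11.15 q [-0.363  0.474  1.67  -0.004  0.981 -0.652] p [ 578.88 -150.16  188.21] r [3.1299 0.0135 1.863 ] F [-2.9   1.79 12.61] M [ 0.168  0.892 -0.099] op 0.458
```

Request:
send_rows(plan="0 0 0.7 0.03 40; 0 0 0.7 0.03 40")

```text
t: 11.35
eef_pos: [578.8, -150.2, 188.3]
tcp_rot: [3.129, 0.014, 1.807]
ft_force: [-3.1, 2.0, 9.0]
opening: 0.454
```

Run:
```python
from h import *
pr()
```

```text
t 11.35 q [-0.362  0.473  1.67  -0.005  0.98  -0.597] p [ 578.83 -150.17  188.26] r [3.1285 0.0137 1.8074] F [-3.06  2.04  8.98] M [0.236 0.946 0.183] op 0.454
```

Request:
send_rows(plan="0 0 1.2 0.03 40; 0 0 1.2 0.025 40")

```text
t: 11.55
eef_pos: [578.8, -150.2, 188.2]
tcp_rot: [3.127, 0.014, 1.756]
ft_force: [-4.5, 1.7, 15.8]
opening: 0.461
```

Run:
```python
from h import *
pr()
```

```text
t 11.55 q [-0.362  0.473  1.672 -0.005  0.977 -0.545] p [ 578.8  -150.18  188.15] r [3.1268 0.0142 1.7562] F [-4.51  1.66 15.79] M [0.283 1.353 0.295] op 0.461
```

Request:
send_rows(plan="0 0 1 0.022 40; 0 0 1 0.022 40")

```text
t: 11.75
eef_pos: [578.7, -150.2, 188.2]
tcp_rot: [3.125, 0.015, 1.716]
ft_force: [-2.6, 3.0, 11.3]
opening: 0.457
```

Run:
```python
from h import *
pr(); p=shot('wrist'); rect(p,'r3.png')
```

```text
t 11.75 q [-0.362  0.472  1.673 -0.006  0.975 -0.505] p [ 578.71 -150.17  188.17] r [3.1252 0.0145 1.7162] F [-2.6   2.96 11.26] M [0.244 1.166 0.21 ] op 0.457
```

View pics/r3.png

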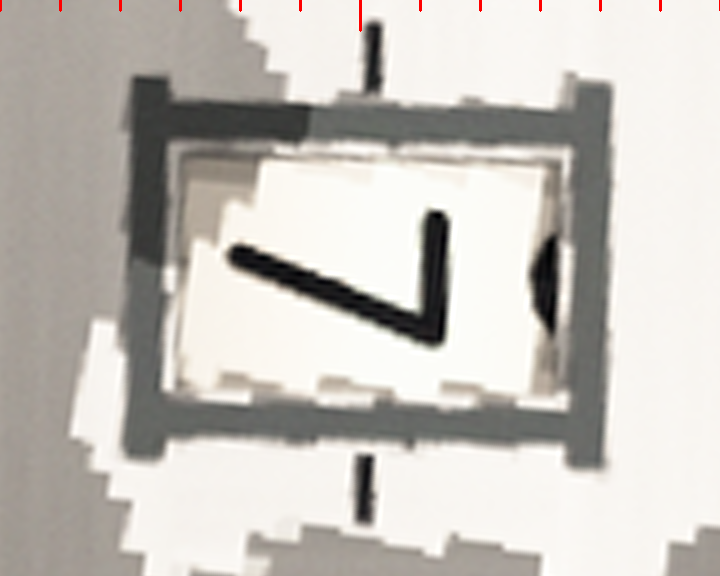

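Request:
send_rows(plan="0 0 1.2 0.022 40; 0 0 1.2 0.022 40")

```text
t: 12.0
eef_pos: [578.7, -150.1, 188.0]
tcp_rot: [3.123, 0.015, 1.676]
ft_force: [-3.9, 2.4, 12.6]
opening: 0.457
```

Run:
```python
from h import *
pr()
```

```text
t 12.0 q [-0.362  0.472  1.674 -0.006  0.973 -0.463] p [ 578.66 -150.15  187.99] r [3.1235 0.0149 1.6755] F [-3.88  2.41 12.63] M [0.3   1.305 0.123] op 0.457
```

Request:
send_rows(plan="0 0 1.2 0.022 40; 0 0 1.2 0.022 40")

```text
t: 12.2
eef_pos: [578.6, -150.1, 187.7]
tcp_rot: [3.122, 0.015, 1.636]
ft_force: [-3.7, 2.6, 10.7]
opening: 0.457
```

Run:
```python
from h import *
pr()
```

```text
t 12.2 q [-0.362  0.471  1.676 -0.007  0.971 -0.423] p [ 578.56 -150.1   187.73] r [3.1218 0.015  1.6357] F [-3.72  2.61 10.66] M [0.293 1.134 0.183] op 0.457
```

Request:
send_rows(plan="0 0 1.3 0.018 40; 0 0 1.3 0.018 40")

```text
t: 12.4
eef_pos: [578.5, -150.0, 186.2]
tcp_rot: [3.121, 0.015, 1.604]
ft_force: [-0.7, 1.1, 5.7]
opening: 0.456
```

Run:
```python
from h import *
pr()
```

```text
t 12.4 q [-0.362  0.473  1.678 -0.007  0.966 -0.391] p [ 578.49 -150.04  186.21] r [3.1207 0.0147 1.6035] F [-0.67  1.06  5.74] M [0.115 0.764 0.083] op 0.456
```

Request:
send_rows(plan="0 0 1.5 0 40; 0 0 1.5 0 40")

```text
t: 12.6
eef_pos: [578.5, -150.0, 183.9]
tcp_rot: [3.12, 0.015, 1.608]
ft_force: [-0.3, 1.6, 5.7]
opening: 0.457
```

Run:
```python
from h import *
pr()
```

```text
t 12.6 q [-0.362  0.475  1.681 -0.007  0.96  -0.395] p [ 578.5  -150.04  183.89] r [3.1203 0.015  1.6079] F [-0.35  1.64  5.73] M [ 0.111  0.754 -0.127] op 0.457
```

Dropping in with friction only. I'll continue down.

Request:
send_rows(plan="0 0 1.2 0 40; 0 0 1.2 0 40")

```text
t: 12.8
eef_pos: [578.5, -150.0, 182.3]
tcp_rot: [3.12, 0.015, 1.613]
ft_force: [-1.3, 3.0, 7.4]
opening: 0.457
```

Run:
```python
from h import *
pr()
```

```text
t 12.8 q [-0.362  0.477  1.683 -0.007  0.956 -0.4  ] p [ 578.53 -150.    182.25] r [3.1198 0.0151 1.6125] F [-1.28  3.    7.45] M [ 0.179  0.914 -0.186] op 0.457
```

Request:
send_rows(plan="0 0 1 0.005 40; 0 0 1 0.005 40")

```text
t: 13.0
eef_pos: [578.6, -150.0, 181.5]
tcp_rot: [3.119, 0.015, 1.607]
ft_force: [-3.0, 2.7, 13.0]
opening: 0.456
```

Run:
```python
from h import *
pr()
```

```text
t 13.0 q [-0.362  0.477  1.684 -0.007  0.954 -0.395] p [ 578.58 -150.03  181.51] r [3.119  0.0153 1.6072] F [-2.95  2.68 13.04] M [0.244 1.299 0.052] op 0.456
```

Request:
send_rows(plan="0 0 1.4 0 40; 0 0 1.4 0 40")

```text
t: 13.2
eef_pos: [578.7, -150.1, 181.3]
tcp_rot: [3.117, 0.016, 1.612]
ft_force: [-4.7, 2.8, 18.0]
opening: 0.461
```

Run:
```python
from h import *
pr()
```

```text
t 13.2 q [-0.362  0.477  1.685 -0.007  0.951 -0.399] p [ 578.7  -150.08  181.3 ] r [3.1174 0.0161 1.612 ] F [-4.69  2.75 17.97] M [ 0.385  1.628 -0.171] op 0.461
```

Request:
send_rows(plan="0 0 1.5 0.006 40; 0 0 1.5 0 40")

```text
t: 13.4
eef_pos: [578.7, -150.1, 181.3]
tcp_rot: [3.116, 0.017, 1.611]
ft_force: [-4.4, 2.8, 17.1]
opening: 0.455
```

Run:
```python
from h import *
pr(); p=shot('wrist','w10.png'); rect(p,'r4.png')
```

```text
t 13.4 q [-0.362  0.476  1.687 -0.007  0.948 -0.398] p [ 578.66 -150.09  181.27] r [3.1157 0.0169 1.6108] F [-4.44  2.81 17.08] M [ 0.43   1.546 -0.155] op 0.455
```

View pics/r4.png

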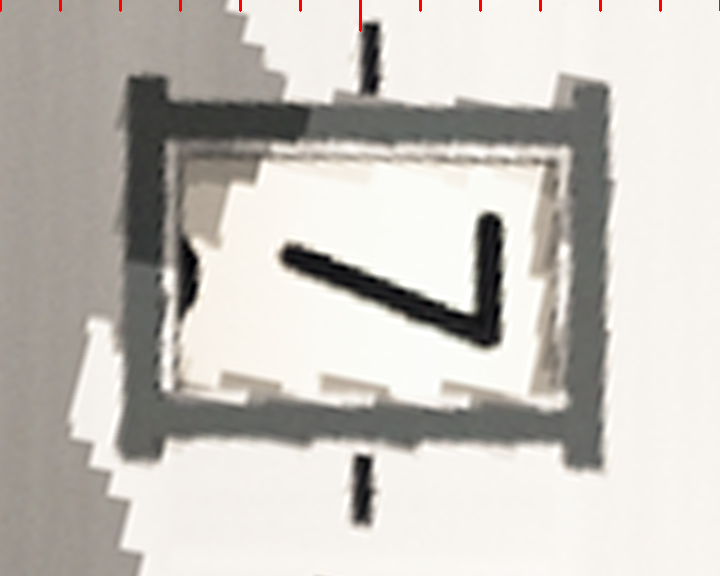

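Request:
send_rows(plan="0 0 0 0 40; 0 0 0 0 80; 0 0 0 0 80; 0 0 0 0 80; 0 0 0 0 80; 0 0 0 0 80")

```text
t: 14.05
eef_pos: [578.7, -150.4, 180.7]
tcp_rot: [3.115, 0.017, 1.617]
ft_force: [-0.3, 0.4, 0.9]
opening: 0.811
```

Run:
```python
from h import *
pr(); p=shot('wrist','w11.png')
```

```text
t 14.05 q [-0.362  0.477  1.687 -0.007  0.947 -0.405] p [ 578.7  -150.43  180.75] r [3.1154 0.0174 1.6172] F [-0.27  0.35  0.94] M [-0.14   0.043 -0.072] op 0.811
```

View pics/w11.png

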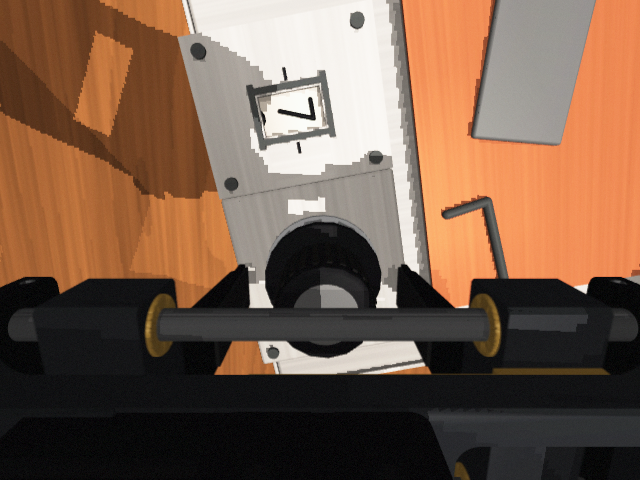

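Released, and the 7 is in the window. I'll retreat straight up.

Request:
send_rows(plan="0 0 -20 0 80; 0 0 -35 0 80; 0 0 -40 0 80; 0 0 -40 0 80; 0 0 0 0 80; 0 0 0 0 80")

```text
t: 14.7
eef_pos: [574.4, -148.2, 319.4]
tcp_rot: [3.118, 0.016, 1.618]
ft_force: [-0.9, 0.1, -0.3]
opening: 0.841
```

Run:
```python
from h import *
pr(); p=shot('wrist','w12.png'); rect(p,'r5.png')
a=np.array([579.5,-150.5])
for z in (216,222.5,227): print(z,'pred top',proj(p,[*a,z]))
# reference: predicted window vs seen
print('win',proj(p,[559.3,-65.1,160]))
s=shot('side','s12.png')
for z in (216,222.5,227): print(z,'pred side',proj(s,[*a,z]))
cv2.imwrite('pics/s12z.png',cv2.resize(cv2.cvtColor(s['image'],cv2.COLOR_RGB2BGR)[180:330,290:490],None,fx=4,fy=4,interpolation=cv2.INTER_CUBIC))
```

```text
t 14.7 q [-0.361  0.348  1.509 -0.006  1.257 -0.406] p [ 574.42 -148.15  319.37] r [3.1182 0.0163 1.6176] F [-0.91  0.09 -0.34] M [-0.099  0.081  0.018] op 0.841
216 pred top (np.float64(325.70906511532763), np.float64(239.3382047633995))
222.5 pred top (np.float64(325.9663004440271), np.float64(241.4960748139611))
227 pred top (np.float64(326.1513662944755), np.float64(243.04853674865439))
win (np.float64(305.9397427496334), np.float64(130.087621474328))
216 pred side (np.float64(384.1699869811946), np.float64(238.91466808414313))
222.5 pred side (np.float64(384.38707164795517), np.float64(236.77051921064216))
227 pred side (np.float64(384.538118248299), np.float64(235.27862942033096))
```

View pics/w12.png

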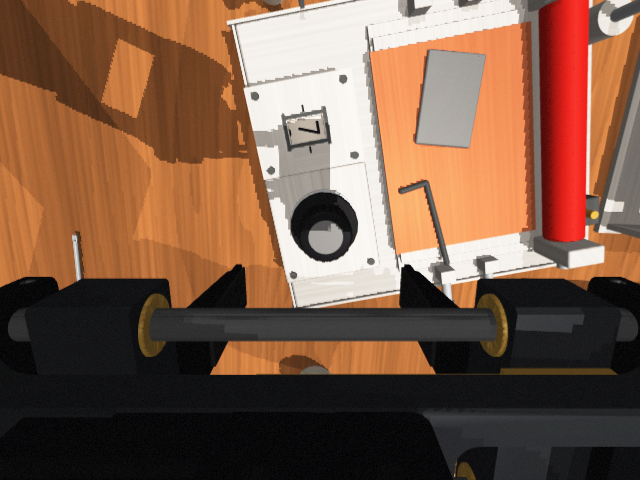

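View pics/s12z.png

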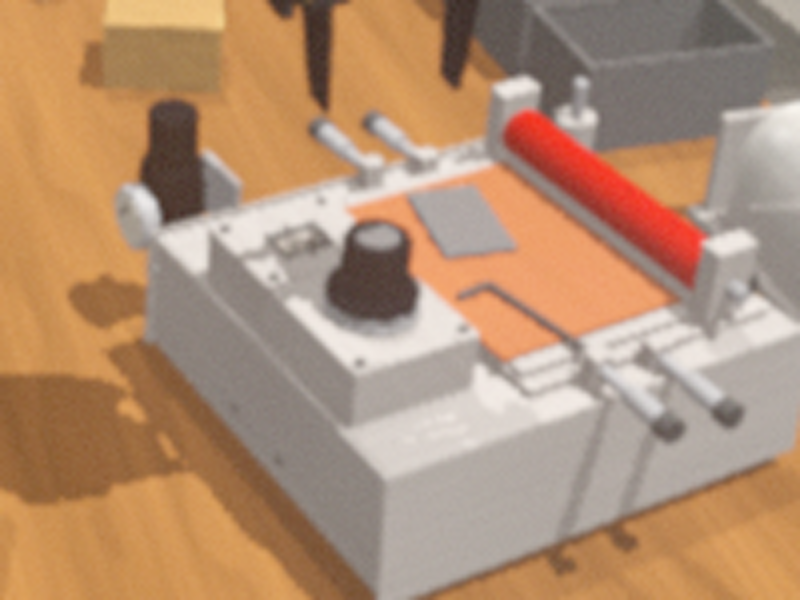

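Run:
```python
from h import *
print(job_done())
```

```text
the job is handed in; nothing more can be done
None
```

The dial now shows 7 with the knob locked home, and I handed the job in at about 15 s of the 61 s allowed.

**Turning:** I turned the knob clockwise from 2 in two grips, coming up to 7 from below. Pressing lightly (9–16 N), I eased it round until the pins dropped into the notch. I then pushed straight down to a firm stop, with no measured reading above 18 N. Finally I let go and lifted clear.

**Last checks:**
- **Reading:** with the knob home and still gripped, the 7 sat about 0.045 rad past centre, inside the ±0.16 rad the notch allows. After letting go it still showed in the window.
- **Knob height:** the side camera puts the top at about 216 mm, the home height. The tool's downward travel from the tooth (about 6.4 mm) agrees with the 6.5 mm expected.
- **Other things:** the hex key, plate and regulator look unmoved in the last pictures. I did not measure them or the other bench items again.

**Disagreements:**
- One network box for the window was wrong, so I located it from the picture.
- The wrist camera's knob position differed by about 3 mm from the fixed cameras', so I used a position between the two.

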